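# Slide the heavy pin crate home and latch it

## Task

Push the heavy blue pin crate across the table into its bay until it is fully home against the buffers. Push low, on the black plastic strip round its base, so that it slides and does not tip; do not touch its tall handle and do not lift it. Then push the yellow catch fully shut behind it, and leave the pins standing in the crate and the other things on the table where they are.

Things in the scene. Friction and masses are not known exactly. Their poses are not given: they have to be found in the camera images.
- crate: Loose blue steel crate of spare pins on nylon glides, about 1.3 kg in all (varies); it slides at 4 to 9 N, more if also pressed down. Origin at the centre of its underside, on the table; z up; 130 mm along its x, 170 mm along its y. Home, its axes agree with the bay's. Steel walls at x = +-59 and y = +-79 mm end 60 mm above the table. Two loose pump collars, lower than the wall, lie in its near part.
- crate_push (a point): Middle of the near face of the smooth black plastic rub strip, at x = -65, y = 0, z = 28 mm of the crate; same axes. The strip runs round the crate's base from 8 to 48 mm height and is its outermost part (faces at x = +-65, y = +-85 mm). Above the near wall there is room for a gripper; the pins and the handle stand 45 mm and more behind this face.
- crate_handle: The crate's tall handle, fixed to it; same frame as the crate. Two flat uprights at y = +-74 mm, from x = -13 to +13 mm, carry a tube along y with a black grip, up to 172 mm above the table. Not to be touched.
- bay: Steel parking bay bolted to the table; its place and turn vary. Its frame is where the crate's frame lies when the crate is home: origin on the table, x from the open mouth on the robot's side to the buffers. Two side rails 34 mm high, lined with slippery white plastic, inner faces at y = +-89 mm, from x = -65 to +77 mm. Two rubber buffers stop the crate's far face at x = +65 mm. No floor plate: the crate slides on the table.
- bay_mouth (a point): Middle of the bay's mouth on the table, at x = -115 mm of the bay; same axes. Flared lead-in plates, 34 mm high, run from here (y = +-111 mm) to the rails (y = +-89 mm at x = -65 mm); they steer a crate that comes in a little off line or askew.
- catch (a joint): Yellow swing catch at the mouth, turning about the vertical axis through catch_pivot. 0 is fully shut, on its own stop: the bar lies along the bay's +y, 4 mm behind the strip of a crate that is home; it runs against one that is not. Opening makes it grow: at 1.57 it points along the bay's -x, at 2.2 (its end) farther outward. Starts at 1.65 to 1.95. Light friction (1 N at the knob) holds it where left.
- catch_pivot (a point): Centre of the catch's pivot, at the bar's mid height, 46 mm above the table; at x = -77, y = -122 mm of the bay. Its axes are the bay's.
- catch_knob (a point): Middle of the black knob on the free end of the catch, 100 mm from the pivot and 58 mm above the table. The knob is 16 mm across and stands from 51 to 65 mm above the table; the bar is 16 mm wide, 10 mm thick, its underside 41 mm and its top 51 mm above the table.
- pin_1: Loose steel spindle pin standing in a round pocket of the crate's wooden insert, 110 mm tall, foot 26 mm across; origin at the centre of its underside, z along it, at x = 0.5, y = -48 mm of the crate. To stay standing.
- pin_2: Loose steel spindle pin standing in a round pocket of the crate's wooden insert, 110 mm tall, foot 26 mm across; origin at the centre of its underside, z along it, at x = 0.5, y = 0 mm of the crate. To stay standing.
- pin_3: Loose steel spindle pin standing in a round pocket of the crate's wooden insert, 110 mm tall, foot 26 mm across; origin at the centre of its underside, z along it, at x = 36.5, y = 0 mm of the crate. To stay standing.
- pin_4: Loose steel spindle pin standing in a round pocket of the crate's wooden insert, 110 mm tall, foot 26 mm across; origin at the centre of its underside, z along it, at x = 36.5, y = 48 mm of the crate. To stay standing.
- pin_5: Loose steel spindle pin standing in a round pocket of the crate's wooden insert, 110 mm tall, foot 26 mm across; origin at the centre of its underside, z along it, at x = 36.5, y = -48 mm of the crate. To stay standing.
- bottle_brown_b: Bystander: empty dark brown waisted round bottle, 66 mm across, 224 mm tall, standing loose; origin at the centre of its underside.
- driver_red: Bystander: screwdriver with red handle lying loose, 190 mm along its y (handle towards +y), 27 mm thick; origin under its middle.
- spanner_13: Bystander: steel spanner lying loose, 159 mm along its y, 31 mm wide, 9 mm thick; origin under its middle.
- pump_collar_3: Bystander: yellowish pump collar, 28 mm across, 34 mm tall, standing loose; origin at the centre of its underside.
- pump_collar_4: Bystander: whitish pump collar, 28 mm across, 34 mm tall, standing loose; origin at the centre of its underside.
Not all that is in view belongs to the job. Leave any green look-alike of the pin_2 alone.

How it is judged:
On the way, in this order (a step that is already met when the one before it is completed fails the run):
1. the crate is pushed home (within 5 mm of its place along the bay, square in it) while the catch is still open, beyond 1 rad (x of crate in the frame of bay between -0.005 and 0.006 m and y of crate in the frame of bay between -0.007 and 0.007 m and angle between the x axis of crate and the x axis of bay, either way round below 0.06 rad and angle between crate's own z axis and vertical below 0.04 rad and value of joint catch above 1 rad), for 0.2 s.
2. then the catch is shut behind it (below 0.08 rad) (x of crate in the frame of bay between -0.005 and 0.006 m and y of crate in the frame of bay between -0.007 and 0.007 m and angle between the x axis of crate and the x axis of bay, either way round below 0.06 rad and angle between crate's own z axis and vertical below 0.04 rad and value of joint catch below 0.08 rad), for 0.2 s.
At the end, for the whole second after the job is handed in: The crate is home and at rest: its origin within 5 mm of the bay's along the bay and 7 mm across it, square to it within 0.06 rad, level within 0.04 rad; the catch is shut (joint below 0.08 rad) behind it; all five pins stand in it (within 0.2 rad of upright) (all of step 2 and linear speed of crate below 0.01 m/s and angle between each of pin_1, pin_2, pin_3, pin_4, pin_5's own z axis and vertical below 0.2 rad); the robot touches nothing.
It fails at once if the crate is tipped or lifted: it leans more than 0.12 rad or its middle rises more than 12 mm (angle between crate's own z axis and vertical above 0.12 rad or height (world z) of crate above 0.012 m).
It fails at once if the crate's handle is touched with more than 2 N (contact force between any of the fingers, the arm and crate_handle above 2 N).
It fails at once if the crate is pushed high: the fingers press on it with more than 3 N while the grasp point between them is more than 75 mm above the table (contact force between the fingers and crate above 3 N and height (world z) of the grasp point above 0.075 m).
It fails at once if a pin is knocked over or pulled out: it leans more than 0.35 rad or rises above 50 mm (angle between any of pin_1, pin_2, pin_3, pin_4, pin_5's own z axis and vertical above 0.35 rad or height (world z) of any of pin_1, pin_2, pin_3, pin_4, pin_5 above 0.05 m).
It fails at once if the bottle, the screwdriver, the spanner or a loose collar on the table is moved more than 20 mm (distance of any of bottle_brown_b, driver_red, spanner_13, pump_collar_3, pump_collar_4 from where it was at the start of the episode above 0.02 m).
It also fails if it takes over 72 s, if anything falls off the work surface, if the arm or the gripper's body presses on something with over 40 N, if the wrist force passes 120 N, or if a joint passes its speed limit or range.

## Robot

A 7-joint arm with a two-finger parallel gripper is mounted at the origin on a cart in front of the work surface, level with it; the furniture and walls round the work are solid. World frame = base frame: x ahead of the robot, y to its left, z up, the work surface at z = 0. Lengths are in m, angles in rad, forces in N, time in s.
With the tool pointing down it reaches from about 0.425 to 0.825 m from the base axis. Payload 3.6 kg.
Tool frame: the origin (TCP) lies at the very end of the fingers, on their centre line; the grasp point (between the pads) lies 19 mm behind it (env.grasp_offset is the distance from the TCP to the grasp point, in m); z points along the fingers, y is the line along which they close (so a half turn about z gives the same grasp; the last joint's range is limited). The gripper opens to 93 mm and grips with 3 to 60 N. Pads are 15 mm wide; open, the fingers measure 128 mm over their backs; the gripper's body (75 mm by 188 mm) begins 65 mm behind the grasp point.
Start: joints at [1.28, 0.615, -0.013, 1.423, 0.008, 1.103, -0.04], TCP at [0.17, -0.627, 0.219] pointing down, gripper open.
Joint ranges: [-3.12, 3.12], [-0.3, 2.06], [-1.34, 1.32], [0.26, 2.42], [-1.36, 4.5], [0.01, 1.98], [-2.84, 2.84]. Speed limits (rad/s): [2.79, 2.79, 3.14, 3.14, 3.14, 3.14, 3.14].

## Interface

Orientations are given as a unit quaternion [x, y, z, w].
In Python, from rig import env, vision, workorder gives the robot as it stands.
- The arm moves only by the tool drive_tool, never from a script. Its argument "series" is one flat list of numbers, 4 for each row, row after row: the shift along the tool's x, y, z in mm, then the turn about the tool's z in rad. A call has 1 to 12 rows; each row is the pose to reach, as a shift and turn from the pose commanded when the call began, along the tool's axes at that moment; what a row does not reach only later rows make up. A row lasts 1/12 s, in which the tool goes at most 41.7 mm and 7.16 degrees, less where a joint would pass 70% of its speed; a pose out of reach is approached as far as the arm can. A call with a gripper value outside its range is refused whole. "gripper" is the gripper command: -1 is shut, 1 is fully open, values between are in proportion, set as the call begins (left out, the last holds). The fingers move at their own pace and stop on an object; "force" is the grip in N (left out, the last holds). Time passes only in rows, so rows that repeat a pose let the fingers close. It gives the time, the measured TCP pose, the force, the opening and the grip force at its end, in the units of the state.
- env.state(): the state, without advancing time (a new reading comes with each control period).
- vision.grab_frame(name): name is "scene" or "top"; returns the picture (384x512x3 uint8, blue, green, red); there is no depth.
- vision.camera_info(name): a dict with "fovy" (degrees; the focal length in pixels is half the picture's height over the tangent of half this angle, whatever the lens; pixels are square), "cx", "cy" (the principal point, pixels), "camera_from_world" (4x4, takes a point from world to camera coordinates). Camera axes: x right, y up, looking along -z (the intrinsics and any distortion apply to the point x, -y, -z); pixel columns grow to the right and rows downward; lengths in m; the calibration is good to about 2 mm. A picture is of the moment at which its call begins. camera_info takes no time and is no camera call.
- workorder.close_job(): hands the job in; it is judged then, once.
The state is a dict: "time_s": time; "joint_pos": joint angles; "qvel": joint speeds; "effort": joint torques, N m; "ee_pos": TCP position; "orientation": TCP orientation; "ft_force": force on the tool from outside, world axes, zero at the start; "ft_torque": the same for the moment, N m; "finger_gap": finger opening in m; "grasp_force": force on a finger pad.
Only numpy, scipy, OpenCV 4.12 (cv2) and the standard library are available. Lean on these libraries where they do the work, as an engineer would, in place of code of your own. Each camera call takes 0.05 s, during which the arm holds its last target. There are 200 camera calls.

## Working session

There is one attempt and no reset: what is moved stays moved. The work goes in short steps, Python scripts to look and compute and a tool call to move; the robot and the scene stay as the last step left them, time stands still between calls to the robot, and variables do not carry over. Pictures are saved under pics/ and viewed, at most 10 in all, crops included, and the job is handed in when it is done.

Besides the shell and the picture viewer there is one more tool, called after ">>>" as name(argument=value, ...) on one line, values as JSON. drive_tool: Moves the arm, as the interface text tells. Its arguments: {"type":"object","properties":{"series":{"type":"array"},"gripper":{"type":"number"},"force":{"type":"number"}},"required":["series"]}

```bash
mkdir -p pics; python3 - <<'E'
from rig import env, vision
import cv2, numpy as np
for n in("scene","top"):
    cv2.imwrite(f"pics/{n}0.png",vision.grab_frame(n)); i=vision.camera_info(n); print(n,{k:(np.round(v,4).tolist() if not isinstance(v,str) else v) for k,v in i.items()})
s=env.state(); print(s)
E
```

```text
scene {'fovy': 44.8009, 'cx': 248.6146, 'cy': 198.1118, 'camera_from_world': [[0.4558, -0.89, -0.0125, -0.2856], [0.439, 0.2125, 0.873, -0.2811], [-0.7743, -0.4034, 0.4875, -0.7224], [0.0, 0.0, 0.0, 1.0]]}
top {'fovy': 56.1607, 'cx': 253.3099, 'cy': 196.4638, 'camera_from_world': [[-0.0133, -0.9999, -0.0043, -0.0651], [0.982, -0.0138, 0.1884, -0.5174], [-0.1885, -0.0017, 0.9821, -0.8679], [0.0, 0.0, 0.0, 1.0]]}
{'time_s': 0.1, 'joint_pos': array([ 1.28049253,  0.61582516, -0.01263081,  1.4247324 ,  0.00811626,
        1.10344142, -0.04044715]), 'qvel': array([-1.07644450e-03, -3.31613117e-03, -7.64670260e-05, -6.22557658e-03,
       -6.46819802e-04, -1.51580275e-03, -6.07812103e-04]), 'effort': array([ 1.46923718e-03, -4.60043800e+01,  2.10252302e-01, -1.66245210e+01,
       -6.10978785e-02,  1.69217755e-02,  1.24601547e-04]), 'ee_pos': array([ 0.16931506, -0.62680923,  0.21759736]), 'orientation': array([ 9.91310409e-01,  1.31538155e-01, -1.73119388e-04, -1.16517680e-03]), 'ft_force': array([-1.11325068, -0.56055814,  0.91758918]), 'ft_torque': array([ 0.03215822,  0.00574073, -0.03039956]), 'grasp_force': 0.0, 'finger_gap': 0.09287422856185423}
```

View pics/scene0.png

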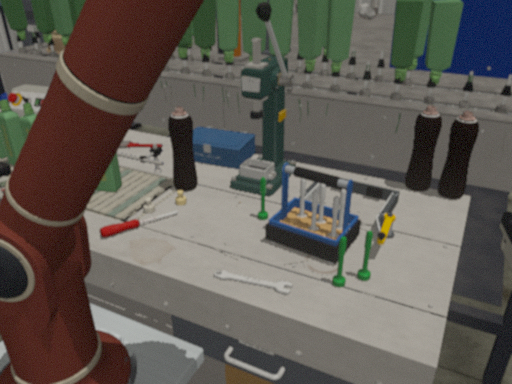

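View pics/top0.png

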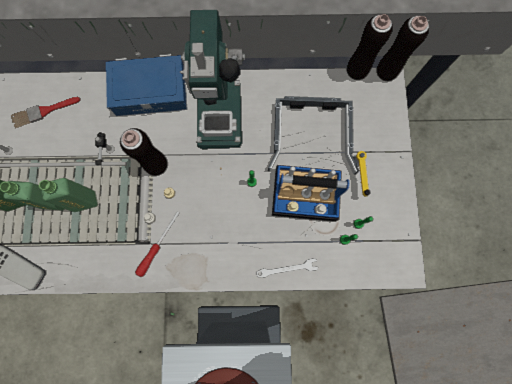

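The top view shows the crate at about (307,192), the bay above it with buffers near row 102, the yellow catch at (363,172), and green look-alike pins at (252,180), (362,222) and (347,239). I'll enlarge the work area.

```bash
cat > h.py <<'E'
from rig import env, vision
import cv2, numpy as np
def ray(n,uv,z):
    i=vision.camera_info(n); M=np.array(i["camera_from_world"]); R,t=M[:3,:3],M[:3,3]
    f=192/np.tan(np.radians(i["fovy"])/2); c=-R.T@t
    d=R.T@np.array([(uv[0]-i["cx"])/f,-(uv[1]-i["cy"])/f,-1]); return (c+d*(z-c[2])/d[2])
def pix(n,p):
    i=vision.camera_info(n); M=np.array(i["camera_from_world"]); q=M[:3,:3]@p+M[:3,3]
    f=192/np.tan(np.radians(i["fovy"])/2); return np.array([i["cx"]-f*q[0]/q[2],i["cy"]+f*q[1]/q[2]])
E
python3 - <<'E'
from h import *
print(list(vision.camera_info("top")))
im=cv2.imread("pics/top0.png")[85:235,245:395]
big=cv2.resize(im,None,fx=4,fy=4,interpolation=cv2.INTER_CUBIC)
cv2.imwrite("pics/crop0.png",big)
full=cv2.imread("pics/top0.png"); h=cv2.cvtColor(full,cv2.COLOR_BGR2HSV)
y=cv2.inRange(h,(20,150,120),(35,255,255)); y[:,:340]=0;
print("yellow",cv2.minAreaRect(cv2.findNonZero(y)))
b=cv2.inRange(h,(105,120,40),(125,255,255)); b[:,:262]=0;b[:160]=0;b[235:]=0;b[:,350:]=0
print("blue",cv2.minAreaRect(cv2.findNonZero(b)))
E
```

```text
['fovy', 'cx', 'cy', 'camera_from_world']
yellow ((362.0292053222656, 170.96694946289062), (40.10923767089844, 8.29631233215332), 86.42366790771484)
blue ((311.11883544921875, 191.692626953125), (72.24752044677734, 47.16912078857422), 5.19442892074585)
```

View pics/crop0.png

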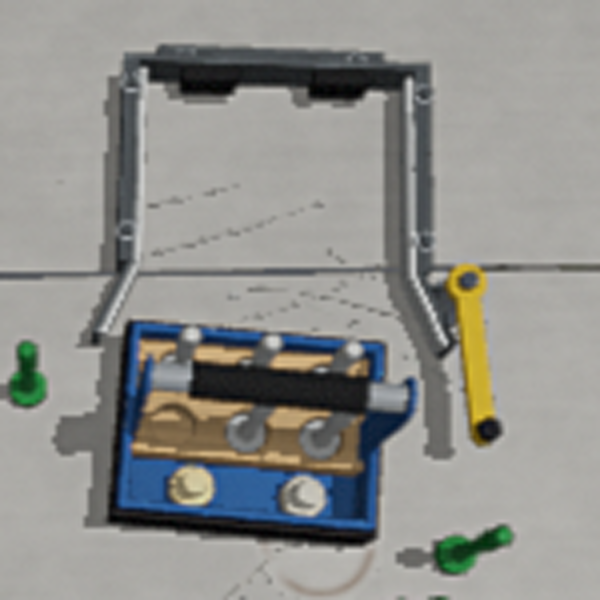

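The crop shows the crate turned a few degrees relative to the bay. The pivot is at crop (468,278), the knob at (488,428), the rail liners at columns ~143 and ~407, and the wall-top corners at (132,322), (385,342), (375,530) and (118,510).

```bash
python3 - <<'E'
from h import *
np.set_printoptions(precision=4,suppress=True)
C=lambda x,y:((x+.5)/4-.5+245,(y+.5)/4-.5+85)
P={}
for k,x,y,z in [("railL far",146,80,.034),("railL near",137,262,.034),("railR far",407,80,.034),("railR near",405,268,.034),("flareL",97,338,.034),("flareR",447,350,.034),("piv",468,279,.053),("knob",488,428,.065),("TL",132,322,.06),("TR",385,342,.06),("BR",375,530,.06),("BL",118,510,.06),("bufL",208,93,.03),("bufR",338,97,.03)]:
    P[k]=ray("top",C(x,y),z)[:2]; print(k,P[k])
u=lambda a:np.degrees(np.arctan2(a[1],a[0]))
print("rails ang",u(P["railL far"]-P["railL near"]),u(P["railR far"]-P["railR near"]),"widths",np.linalg.norm(P["railL far"]-P["railR far"]),np.linalg.norm(P["railL near"]-P["railR near"]))
print("cross",u(P["railL near"]-P["railR near"])-90,u(P["bufL"]-P["bufR"])-90,u(P["flareL"]-P["flareR"])-90, np.linalg.norm(P["flareL"]-P["flareR"]))
print("catch",np.linalg.norm(P["knob"]-P["piv"]),u(P["knob"]-P["piv"]))
c=(P["TL"]+P["TR"]+P["BL"]+P["BR"])/4
print("crate",c,"sides",[np.linalg.norm(P[a]-P[b]) for a,b in(("TL","TR"),("BL","BR"),("TL","BL"),("TR","BR"))],"ang",u(P["TL"]-P["TR"])-90,u(P["BL"]-P["BR"])-90,u(P["TL"]-P["BL"]),u(P["TR"]-P["BR"]))
# spanner, screwdriver ends, greens
for k,uv,z in [("spanL",(258,272),0),("spanR",(317,264),0),("g1",(252,185),0),("g2",(357,224),0),("g3",(343,240),0),("drvtip",(179,213),0)]: print(k,ray("top",uv,z)[:2])
E
```

```text
railL far [ 0.7729 -0.1513]
railL near [ 0.6437 -0.1417]
railR far [ 0.7702 -0.3287]
railR near [ 0.637  -0.3192]
flareL [ 0.592  -0.1141]
flareR [ 0.5805 -0.3432]
piv [ 0.6228 -0.3544]
knob [ 0.5218 -0.3563]
TL [ 0.5952 -0.1355]
TR [ 0.5796 -0.2964]
BR [ 0.4591 -0.2831]
BL [ 0.4739 -0.1236]
bufL [ 0.7647 -0.1937]
bufR [ 0.7604 -0.2821]
rails ang -4.23527085614853 -4.113287985155311 widths 0.17746540968438698 0.17755905997674734
cross -2.1806502368606147 -2.7589840240180195 -2.856662924904114 0.22941022812447057
catch 0.10107752894502202 -178.88812224118828
crate [ 0.5269 -0.2097] sides [np.float64(0.16163609153363143), np.float64(0.1601189448708472), np.float64(0.12188158591014499), np.float64(0.12127465238044473)] ang -5.515339182463904 -5.2939798160983855 -5.596837916333494 -6.314606809593212
spanL [ 0.3271 -0.0816]
spanR [ 0.3454 -0.2348]
g1 [ 0.5575 -0.069 ]
g2 [ 0.4479 -0.3453]
g3 [ 0.4063 -0.3058]
drvtip [0.4838 0.1265]
```

>>> drive_tool(series=[7,-7,0,0.01,22,-21,0,0.02,44,-43,0,0.04,74,-71,0,0.07,104,-100,0,0.1,133,-129,0,0.13,163,-157,0,0.16,192,-186,0,0.19,218,-211,0,0.21,240,-232,0,0.235,255,-246,0,0.25,263,-253,0,0.26], gripper=1)

```text
time_s: 1.1
ee_pos: [0.3592, -0.3101, 0.2187]
orientation: [1.0, 0.004, 0.0, -0.001]
ft_force: [0.7, -0.0, -0.3]
finger_gap: 0.0927
grasp_force: 0.0
```

>>> drive_tool(series=[10,-16,0,0.02,25,-42,0,0.04,41,-70,0,0.06,57,-96,0,0.08,69,-116,0,0.1,77,-128,0,0.1,77,-128,25,0.1,77,-128,60,0.1,77,-128,90,0.1,77,-128,105,0.1,77,-128,110,0.1,77,-128,110,0.1])

```text
time_s: 2.1
ee_pos: [0.4329, -0.1855, 0.1077]
orientation: [0.999, -0.048, -0.001, -0.001]
ft_force: [-0.4, -0.0, 0.0]
finger_gap: 0.0932
grasp_force: 0.0
```

```bash
python3 - <<'E'
from h import *
a=vision.grab_frame("top"); b=vision.grab_frame("scene")
np.set_printoptions(precision=4,suppress=True)
s=env.state(); print(s["ee_pos"],s["orientation"])
A=cv2.resize(a[120:260,240:380],(560,560)); B=cv2.resize(b[160:310,210:420],(784,560))
cv2.imwrite("pics/a1.png",A); cv2.imwrite("pics/b1.png",B)
E
```

```text
[ 0.4345 -0.1863  0.1095] [ 0.9988 -0.048   0.0008  0.0002]
```

View pics/a1.png

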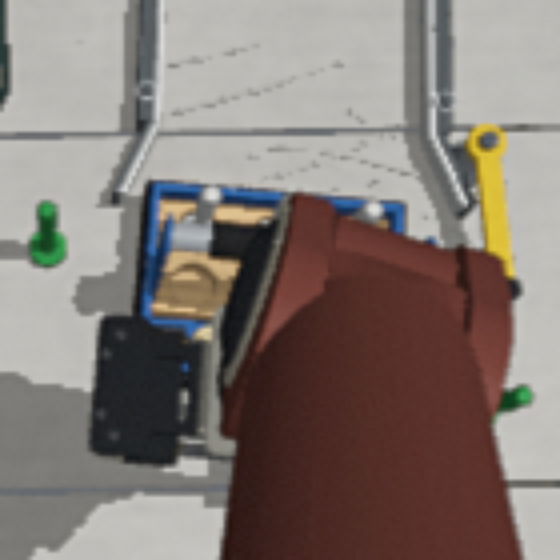

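The gripper is behind the crate and clear of the green pins, and the crate and catch are unmoved. Next I'll check the side clearance to the handle.

View pics/b1.png

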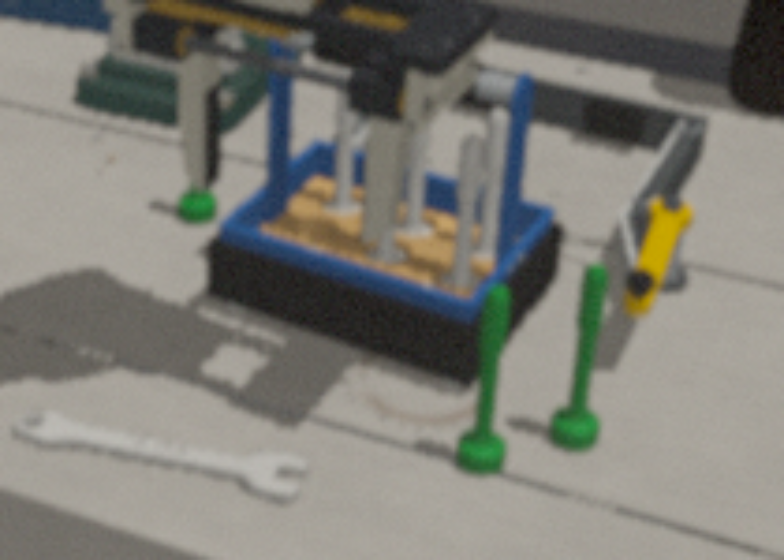

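The scene view shows the fingers clear behind the crate, and g3 is just to the right of the body's end. I'll descend.

>>> drive_tool(series=[0,0,8,0,0,0,22,0,0,0,38,0,0,0,54,0,0,0,68,0,0,0,78,0,0,0,84,0,0,0,86,0,0,0,86,0])

```text
time_s: 2.95
ee_pos: [0.4342, -0.1865, 0.0228]
orientation: [0.999, -0.048, 0.0, 0.0]
ft_force: [-0.1, -0.5, 0.3]
finger_gap: 0.0932
grasp_force: 0.0
```

>>> drive_tool(series=[4,0,0,0,8,0,0,0,12,0,0,0,16,0,0,0,20,0,0,0,24,0,0,0,28,0.5,0,0,32,1,0,0,36,1.5,0,0,40,2,0,0])

```text
time_s: 3.78
ee_pos: [0.4678, -0.191, 0.0218]
orientation: [0.999, -0.049, -0.006, -0.001]
ft_force: [-6.9, 1.8, 3.6]
finger_gap: 0.0929
grasp_force: 3.8
```

>>> drive_tool(series=[5,1,0,0,10,2,0,0,15,3,0,0,20,4,0,0,25,5,0,0,30,6,0,0,35,7,0,0,40,8,0,0,45,9,0,0,50,10,0,0])

```text
time_s: 4.62
ee_pos: [0.5176, -0.2058, 0.0215]
orientation: [0.999, -0.048, -0.005, -0.001]
ft_force: [-5.6, 1.9, 2.9]
finger_gap: 0.0929
grasp_force: 3.1
```

```bash
python3 - <<'E'
from h import *
a=vision.grab_frame("top")
s=env.state(); print(s["ee_pos"],s["orientation"],s["ft_force"])
cv2.imwrite("pics/a2.png",cv2.resize(a[85:235,245:395],(600,600),interpolation=cv2.INTER_CUBIC))
E
```

```text
[ 0.51960725 -0.20627436  0.02161858] [ 9.98829485e-01 -4.82210090e-02 -3.68517799e-03 -9.02098652e-04] [-2.3967905   1.11837612 -1.19556512]
```

View pics/a2.png

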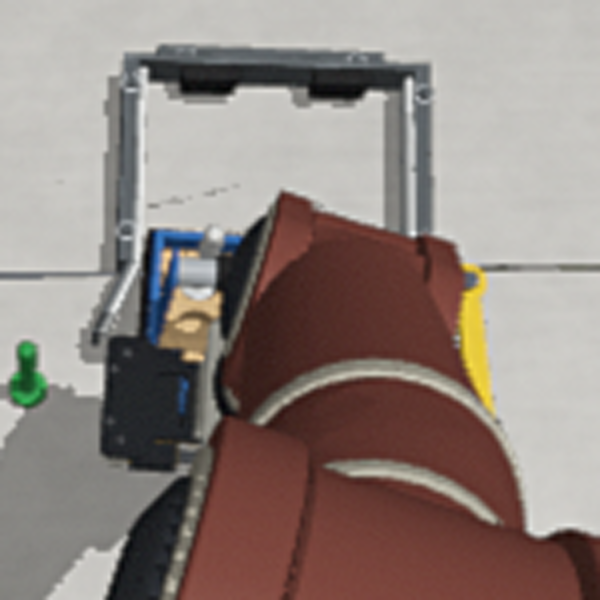

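The left front wall corner at crop (155,232) is just inside the rail line (~5 mm strip gap), so the crate is nearly centred. I'll square up and go on.

>>> drive_tool(series=[5,0,0,-0.005,10,0,0,-0.01,15,0,0,-0.015,21,0,0,-0.02,27,-0.5,0,-0.025,33,-0.5,0,-0.025,39,-1,0,-0.025,45,-1,0,-0.025,51,-1.5,0,-0.025,57,-1.5,0,-0.025,63,-2,0,-0.025,69,-2,0,-0.025])

```text
time_s: 5.67
ee_pos: [0.5872, -0.212, 0.0215]
orientation: [0.999, -0.036, -0.005, -0.0]
ft_force: [-6.0, -0.5, 1.5]
finger_gap: 0.093
grasp_force: 3.1
```

>>> drive_tool(series=[5,0,0,0,10,0,0,0,15,0,0,0,20,0,0,0,24,0,0,0,27,0,0,0,29,0,0,0,31,0,0,0,33,0,0,0])

```text
time_s: 6.42
ee_pos: [0.6199, -0.2144, 0.0216]
orientation: [0.999, -0.036, -0.005, -0.0]
ft_force: [-6.7, -0.7, 1.7]
finger_gap: 0.0933
grasp_force: 3.3
```

>>> drive_tool(series=[2,0,0,0,4,0,0,0,6,0,0,0,8,0,0,0,10,0,0,0])

```text
time_s: 6.83
ee_pos: [0.63, -0.2151, 0.0216]
orientation: [0.999, -0.036, -0.005, -0.0]
ft_force: [-7.2, -0.1, 2.2]
finger_gap: 0.0932
grasp_force: 3.3
```

>>> drive_tool(series=[1.5,0,0,0,3,0,0,0,4.5,0,0,0,6,0,0,0])

```text
time_s: 7.17
ee_pos: [0.631, -0.2151, 0.0212]
orientation: [0.999, -0.036, -0.01, -0.001]
ft_force: [-16.9, 1.9, 9.3]
finger_gap: 0.0927
grasp_force: 8.2
```

>>> drive_tool(series=[1.5,0,0,0,3,0,0,0,4,0,0,0,4,0,0,0])

```text
time_s: 7.5
ee_pos: [0.6308, -0.2152, 0.0207]
orientation: [0.999, -0.036, -0.015, -0.001]
ft_force: [-20.4, 2.7, 11.2]
finger_gap: 0.093
grasp_force: 10.3
```

The crate is on the buffers: the force rose to 20 N with no more travel. I'll back off, rise, and move over to the catch's outer side.

>>> drive_tool(series=[-12,0,0,0,-24,0,0,0,-38,0,0,0,-52,0,0,0,-60,0,-10,0,-64,0,-30,0,-64,0,-55,0,-64,0,-80,0,-64,0,-95,0,-64,0,-100,0])

```text
time_s: 8.33
ee_pos: [0.5832, -0.2116, 0.1269]
orientation: [0.999, -0.035, 0.004, 0.001]
ft_force: [0.7, 0.2, -0.7]
finger_gap: 0.0931
grasp_force: 0.0
```

>>> drive_tool(series=[-5,10,0,0,-12,30,0,0,-20,60,0,0,-28,90,0,0,-36,120,0,0,-42,150,0,0,-48,175,0,0,-52,190,0,0,-54,197,0,0,-54,200,0,0,-54,200,0,0], gripper=-1)

```text
time_s: 9.25
ee_pos: [0.5125, -0.4056, 0.1221]
orientation: [0.999, -0.035, -0.0, -0.001]
ft_force: [0.7, 0.0, 0.2]
finger_gap: 0.0242
grasp_force: 0.0
```

```bash
python3 - <<'E'
from h import *
a=vision.grab_frame("top")
s=env.state(); print(s["ee_pos"],s["orientation"],s["ft_force"],s["finger_gap"])
cv2.imwrite("pics/a3.png",cv2.resize(a[85:235,245:395],(600,600),interpolation=cv2.INTER_CUBIC))
E
```

```text
[ 0.51313942 -0.40446737  0.12227715] [ 9.99406237e-01 -3.44396097e-02  1.24960133e-04 -1.03467123e-03] [ 0.40850017 -0.26898187  0.81747228] 0.020176847427697202
```

View pics/a3.png

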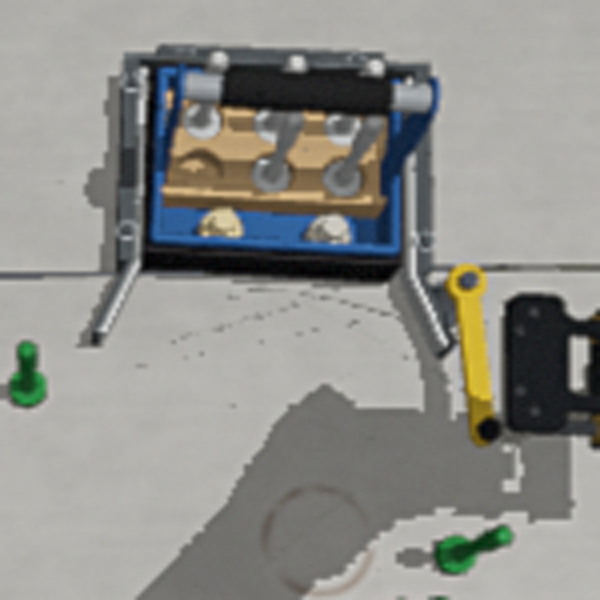

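The crate is square at home with the near strip edge at crop (145,268)–(400,280). The pins are standing and the catch is still open at about 1.66 rad. I'll descend beside the knob.

>>> drive_tool(series=[8,0,0,0,20,0,4,0,26,0,16,0,26,0,34,0,26,0,52,0,26,0,66,0,26,0,75,0,26,0,78,0,26,0,78,0])

```text
time_s: 10.05
ee_pos: [0.5382, -0.4072, 0.0435]
orientation: [0.999, -0.035, -0.001, -0.001]
ft_force: [-0.7, -0.0, 0.3]
finger_gap: 0.0003
grasp_force: 0.0
```

>>> drive_tool(series=[2,-13,0,0,3,-25,0,0,0,-36,0,0,-2,-46,0,0,-3,-58,0,0,-2.5,-71,0,0,1,-84,0,0,6,-96,0,0,13,-107,0,0,22,-118,0,0,22,-118,0,0])

```text
time_s: 10.97
ee_pos: [0.5706, -0.2863, 0.0438]
orientation: [0.999, -0.033, -0.0, -0.003]
ft_force: [0.4, 0.7, -0.6]
finger_gap: 0.0002
grasp_force: 0.1
```

>>> drive_tool(series=[6,-4,0,0,12,-8,0,0,18,-12,0,0,24,-15,0,0,29,-17,0,0,34,-18,0,0,38,-19,0,0,41,-20,0,0,43,-20,0,0,45,-20,0,0])

```text
time_s: 11.8
ee_pos: [0.6089, -0.2759, 0.0442]
orientation: [0.999, -0.036, -0.007, -0.001]
ft_force: [-12.8, 1.8, 7.7]
finger_gap: 0.0003
grasp_force: 6.5
```

>>> drive_tool(series=[2,0,0,0,4,0,0,0,4,0,0,0])

```text
time_s: 12.05
ee_pos: [0.609, -0.2759, 0.0442]
orientation: [0.999, -0.037, -0.011, -0.001]
ft_force: [-16.4, 1.5, 11.4]
finger_gap: 0.0007
grasp_force: 8.4
```

>>> drive_tool(series=[-10,0,0,0,-22,0,0,0,-36,0,0,0,-50,0,-10,0,-58,0,-35,0,-60,0,-65,0,-60,0,-90,0,-65,25,-110,0,-75,60,-120,0,-85,100,-120,0,-95,130,-120,0,-100,150,-120,0])

```text
time_s: 13.05
ee_pos: [0.5067, -0.4234, 0.166]
orientation: [0.999, -0.038, 0.001, 0.002]
ft_force: [-0.6, -0.4, -0.2]
finger_gap: 0.0006
grasp_force: 0.0
```

```bash
python3 - <<'E'
from h import *
a=vision.grab_frame("top");b=vision.grab_frame("scene")
s=env.state(); print(s["time_s"],s["ee_pos"],s["ft_force"])
A=cv2.resize(a[85:235,245:395],(500,500),interpolation=cv2.INTER_CUBIC);B=cv2.resize(b[150:300,240:330+0],(300,500))
cv2.imwrite("pics/a4.png",np.hstack([A,B]))
h=cv2.cvtColor(a,cv2.COLOR_BGR2HSV); y=cv2.inRange(h,(20,150,120),(35,255,255)); y[:,:320]=0
print(cv2.minAreaRect(cv2.findNonZero(y)))
E
```

```text
13.15 [ 0.50588318 -0.42443845  0.16526479] [-0.35321748 -0.21731038 -0.10929343]
((343.0, 155.0), (8.0, 44.0), 90.0)
```

View pics/a4.png

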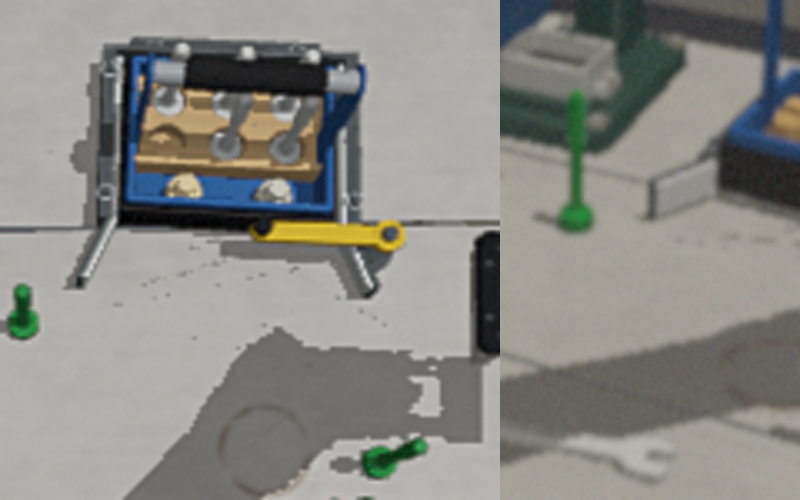

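The catch lies across behind the crate, from knob (262,228) to pivot (392,234), and the pins are upright. One numeric check of the catch angle and the crate, then hand in.

```bash
python3 - <<'E'
from h import *
C=lambda x,y:(x*.3+245-.35,y*.3+85-.35)
k=ray("top",C(262,228),.065);p=ray("top",C(392,234),.053)
d=(k-p)[:2];print("catch",k,p,np.linalg.norm(d),np.degrees(np.arctan2(d[1],d[0]))-90)
W=[ray("top",C(*q),.06)[:2] for q in((127,205),(329,212))];d=W[0]-W[1]
print("near wall",W,np.linalg.norm(d),np.degrees(np.arctan2(d[1],d[0]))-90)
E
```

```text
catch [ 0.62407367 -0.25277078  0.065     ] [ 0.62154141 -0.35590217  0.053     ] 0.10316247456360944 -1.4065409189370826
near wall [array([ 0.6457737 , -0.15009975]), array([ 0.63780315, -0.30624407])] 0.156347619779712 -2.922185318692158
```

```bash
python3 -c "
from rig import workorder
print(workorder.close_job())"
```

```text
the job is handed in; nothing more can be done
None
```

I pushed the crate to a hard stop in the bay, shut the yellow catch behind it, and handed the job in at about 13 s; no verdict came back. In the last picture the pins stand and the catch lies across the mouth, measured at about 0.03–0.045 rad (limit 0.08). The crate being fully home rests on the 20 N stop with no further travel and on measurements good to a few millimetres.

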